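Close up the pressure curing pot and let the air in

ROBOT

A 6-joint arm with a two-finger parallel gripper is mounted at the origin on the work surface. World frame = base frame: x ahead of the robot, y to its left, z up, the work surface at z = 0. Lengths are in m, angles in rad, forces in N, time in s.
With the tool pointing down it reaches from about 0.25 to 0.775 m from the base axis. Payload 4 kg.
Tool frame: the origin (TCP) lies between the finger pads; the fingertips stand 14 mm ahead of it and the grasp point (between the pads) lies 5 mm behind it (tip_reach is the distance from the TCP to the fingertips, in m); z points along the fingers, y is the line along which they close (so a half turn about z gives the same grasp; the last joint's range is limited). The gripper opens to 94 mm and grips with 3 to 60 N. Pads are 16 mm wide; open, the fingers measure 119 mm over their backs; the gripper's body (75 mm by 177 mm) begins 78 mm behind the grasp point.
Start: joints at [-1.308, 0.087, 1.371, -0, 1.684, -0.103], TCP at [0.197, -0.514, 0.22] pointing down, gripper open.
Joint ranges: [-3.1, 3.1], [-0.76, 2.03], [0.27, 2.55], [-1.08, 4.22], [0.17, 2.65], [-2.57, 2.57]. Speed limits (rad/s): [2.79, 2.79, 3.14, 3.14, 3.14, 3.14].

INTERFACE

Orientations are given as [roll, pitch, yaw] about the fixed x, y, z axes, in that order (R = Rz(yaw) Ry(pitch) Rx(roll)).
In Python, from bench import * gives the robot as it stands. The module is installed in compiled form; this text tells all that it offers.
- The arm moves only by the tool servo_tool, never from a script. Its argument "targets" is a list of rows, each a list of 4 numbers: the shift along the tool's x, y, z in cm, then the turn about the tool's z in degrees. A call has 1 to 8 rows; each row is the pose to reach, as a shift and turn from the pose commanded when the call began, along the tool's axes at that moment; what a row does not reach only later rows make up. A row lasts 1/8 s, in which the tool goes at most 62.5 mm and 10.7 degrees, less where a joint would pass 70% of its speed; a pose out of reach is approached as far as the arm can. A call with a gripper value outside its range is refused whole. "claw" is the closure in counts, from 0 (fully open) to 255 (shut), set as the call begins (left out, the last holds). The fingers move at their own pace and stop on an object; the grip force is fixed at half the most. Time passes only in rows, so rows that repeat a pose let the fingers close. It gives the time, the measured TCP pose, the force, the opening and the grip force at its end, in the units of the state.
- get_obs(): the state, without advancing time (a new reading comes with each control period).
- snapshot(name): name is "scene" or "side" or "wrist"; returns the picture (400x640x3 uint8, blue, green, red); there is no depth.
- camera_model(name): a dict with "camera_matrix" (3x3 intrinsics, pixels), "k1" (the pictures are not rectified: a ray, as slopes to the right and down, at radius r is drawn at 1 + k1 r^2 times it, then the intrinsics apply), "camera_from_world" (4x4, takes a point from world to camera coordinates). Camera axes: x right, y up, looking along -z (the intrinsics and any distortion apply to the point x, -y, -z); pixel columns grow to the right and rows downward; lengths in m; the calibration is good to about 2 mm. A picture is of the moment at which its call begins: read the wrist's pose just before it. camera_model takes no time and is no camera call; for the wrist camera it gives the pose at the moment of the call.
- close_job(): hands the job in; it is judged then, once.
The state is a dict: "time": time; "joint_positions": joint angles; "qvel": joint speeds; "joint_torque": joint torques, N m; "tool_pos": TCP position; "ee_rot": TCP orientation; "wrist_force": force on the tool from outside, world axes, zero at the start; "wrist_torque": the same for the moment, N m; "width": finger opening in m; "finger_force": force on a finger pad.
Only numpy, scipy, OpenCV 4.12 (cv2) and the standard library are available. Lean on these libraries where they do the work, as an engineer would, in place of code of your own. Each camera call takes 0.05 s, during which the arm holds its last target. There are 200 camera calls.

TASK

Get the pressure curing pot going by pushing its handles with a fingertip: turn the lid's bar clockwise until the bayonet lid is locked fully home, and push the vent valve's lever (its pipe ends in a ribbed silencer) fully shut, across its pipe. Only when both are done, push the air supply valve's lever (its pipe runs over the back edge) fully open, in line with its pipe. Do not lift the lid, and leave the loose things on the bench and the unit where they stand.

Things in the scene. Friction and masses are not known exactly. Their poses are not given: they have to be found in the camera images.
- unit: Pressure curing unit, fixed: white housing 260 mm (x, front to back) by 470 mm (y) by 120 mm high. Origin: centre of its underside on the bench; x to its back, y to its left, z up. Seen from the front, the pot with its aluminium bayonet lid is on the right (axis at unit x 0, y -125 mm; flange 204 mm across, three claws up to 157 mm above the bench), two valves are on the left.
- deck (a point): Centre of the unit's flat top, 120 mm above the bench, axes as the unit's. The two valve stems stand at unit x 20 mm and y 30 or 145 mm; which valve is in which place varies. A pressure gauge (top 0.20 m above the bench) and a small brass relief valve stand at the back of the deck, beyond unit x 70 mm and right of y 10 mm.
- lid (a joint): Turn of the lid about its vertical axis (rad): 0 unlocked, grows clockwise seen from above to a stop at 1.047, locked, where the bar lies along unit y. Starts between 0 and 0.3. Friction about 0.45 N m (6 N at 80 mm out); stays where it is left. Unlocked, the lid (about 1.1 kg) only rests on the pot and could be lifted.
- lid_axis (a point): Point on the lid's turning axis at the middle height of its bar, 185 mm above the bench; axes turn with the lid. The bar is a steel rod 14 mm thick through a hub 34 mm across, with a black ball 25 mm across at each end, centred 98 mm from the axis. The lid's rim is 150 mm and its shallow dome at most 161 mm above the bench: at least 17 mm free below the bar.
- lid_arm (a point): Centre of the black ball on the arm of the lid's bar that points to the front and left (30 degrees left of unit -x) when unlocked, straight left (unit +y) when locked. The other arm points the other way.
- vent_lever (a joint): Lever of the vent valve, a quarter-turn ball valve with upright stem (rad): 0 fully shut (stop; lever across the pipe, pointing to unit +y), grows counter-clockwise seen from above to 1.571 fully open (stop; lever along the pipe, pointing to unit -x, the front). Starts between 1.1 and 1.57. Friction about 0.25 N m (4 N at 60 mm out); stays where it is left.
- vent_axis (a point): Point on the vent valve's stem axis at the middle height of its lever, 170 mm above the bench; axes as the unit's. Brass body on a pipe along unit x, pipe axis 140 mm, body top 156 mm above the bench. Behind the stem the pipe ends in the air in a ribbed bronze silencer 31 mm thick, 42 to 84 mm back; in front it bends down into the deck 80 mm from the stem.
- vent_tip (a point): Outer end of the vent valve's lever, 88 mm from the stem axis, at middle height. Black sleeve 14 mm wide and 12 mm high from 18 to 88 mm out, its underside 164 mm above the bench.
- feed_lever (a joint): Lever of the air supply valve, same kind and sense (rad): 0 fully shut (stop; across the pipe, pointing to unit +y), grows counter-clockwise seen from above to 1.571 fully open (stop; along the pipe, pointing to unit -x, the front). Starts between 0 and 0.15. Friction about 0.25 N m; stays where it is left.
- feed_axis (a point): Point on the air supply valve's stem axis at the middle height of its lever, 170 mm above the bench; axes as the unit's. Same body, front pipe and heights as the vent valve, but behind it a 13 mm copper pipe runs on over the unit's back edge, 130 mm behind the stem, and down to the bench.
- feed_tip (a point): Outer end of the air supply valve's lever, 88 mm from the stem axis, at middle height; sleeve as the vent lever's: 14 mm wide, 12 mm high, 18 to 88 mm out.
- bur_stand: White round stand with small burs, 76 mm across, 70 mm high, loose on the bench to the left of the unit. Origin: centre of its underside. To be left alone.
- flask: Two-part aluminium moulding flask, 96 by 65 by 42 mm, loose on the bench to the right of the unit. Origin: centre of its underside. To be left alone.
- spray_can: White spray can with a blue band, 66 mm across, 200 mm high, loose on the bench to the right of and behind the flask. Origin: centre of its underside. To be left alone.
- cup: Small grey dosing cup, 42 mm across, 40 mm high, loose on the deck in the front left corner of the unit. Origin: centre of its underside, 120 mm above the bench. To be left alone.

How it is judged:
On the way:
1. the lid is locked and the vent shut, the air supply still shut (value of joint lid above 0.96 rad and value of joint vent_lever below 0.12 rad and value of joint feed_lever below 0.4 rad), for 0.1 s.
At the end, for the whole second after the job is handed in: Lid within 5 degrees of its locked stop (above 0.96), vent lever within 7 degrees of shut (below 0.12), air supply lever within 7 degrees of open (above 1.45), all at rest; the lid down on its pot; bur stand, flask, spray can and cup upright within 20 mm of where they were (value of joint lid above 0.96 rad and value of joint vent_lever below 0.12 rad and value of joint feed_lever above 1.45 rad and velocity of joint lid between -0.05 and 0.05 rad/s and velocity of joint vent_lever between -0.05 and 0.05 rad/s and velocity of joint feed_lever between -0.05 and 0.05 rad/s and distance of lid_axis from where it was at the start of the episode below 0.008 m and distance of each of bur_stand, flask, spray_can, cup from where it was at the start of the episode below 0.02 m and angle between each of bur_stand, flask, spray_can, cup's own z axis and vertical below 0.2 rad); the robot touches nothing.
It fails at once if the air supply is opened (lever past 0.4 rad) while the lid is not locked or the vent is not shut (value of joint feed_lever above 0.4 rad and (value of joint lid below 0.96 rad or value of joint vent_lever above 0.12 rad)).
It fails at once if the lid is lifted by more than 8 mm (distance of lid_axis from where it was at the start of the episode above 0.008 m).
It fails at once if a bystander (bur stand, flask, spray can, cup) is shifted by more than 20 mm, lifted or knocked over (distance of any of bur_stand, flask, spray_can, cup from where it was at the start of the episode above 0.02 m or angle between any of bur_stand, flask, spray_can, cup's own z axis and vertical above 0.3 rad).
It also fails if it takes over 61 s, if anything falls off the work surface, if the arm or the gripper's body presses on something with over 40 N, if the wrist force passes 120 N, or if a joint passes its speed limit or range.

## Working session

There is one attempt and no reset: what is moved stays moved. The work goes in short steps, Python scripts to look and compute and a tool call to move; the robot and the scene stay as the last step left them, time stands still between calls to the robot, and variables do not carry over. Pictures are saved under pics/ and viewed, at most 10 in all, crops included, and the job is handed in when it is done.

Besides the shell and the picture viewer there is one more tool, called as name(argument=value, ...), one argument or row to a line, values as JSON. servo_tool: Moves the arm, as the interface text tells. Its arguments: {"type":"object","properties":{"targets":{"type":"array"},"claw":{"type":"number"}},"required":["targets"]}

```bash
mkdir -p pics
python3 - <<'E'
from bench import *
import cv2
o=get_obs();print(o['time'],o['tool_pos'],o['ee_rot'],o['width'])
for n in("scene","side"):
    cv2.imwrite(f"pics/{n}0.png",snapshot(n)); m=camera_model(n);print(n,m)
E
```

```text
0.0 [ 0.19660164 -0.51311607  0.21832131] [-3.13943018e+00 -2.47396830e-04  3.65808100e-01] 0.09419117356999221
scene {'camera_matrix': array([[361.7969233 ,   0.        , 315.64675374],
       [  0.        , 361.7969233 , 202.46915276],
       [  0.        ,   0.        ,   1.        ]]), 'k1': -0.06447327917413263, 'camera_from_world': array([[-0.73867   ,  0.67388765,  0.01555889,  0.4212977 ],
       [-0.54383935, -0.60943964,  0.57690734,  0.22975744],
       [ 0.39825293,  0.41768261,  0.8166614 , -1.5509057 ],
       [ 0.        ,  0.        ,  0.        ,  1.        ]])}
side {'camera_matrix': array([[426.06750002,   0.        , 319.65046563],
       [  0.        , 426.06750002, 197.71443892],
       [  0.        ,   0.        ,   1.        ]]), 'k1': -0.08957653653916223, 'camera_from_world': array([[-8.97562643e-01, -4.40885568e-01, -1.10319003e-03,
         5.29578936e-01],
       [ 2.98467375e-01, -6.09463011e-01,  7.34487620e-01,
        -2.72340325e-01],
       [-3.24497345e-01,  6.58919384e-01,  6.78621189e-01,
        -1.11570211e+00],
       [ 0.00000000e+00,  0.00000000e+00,  0.00000000e+00,
         1.00000000e+00]])}
```

View pics/scene0.png

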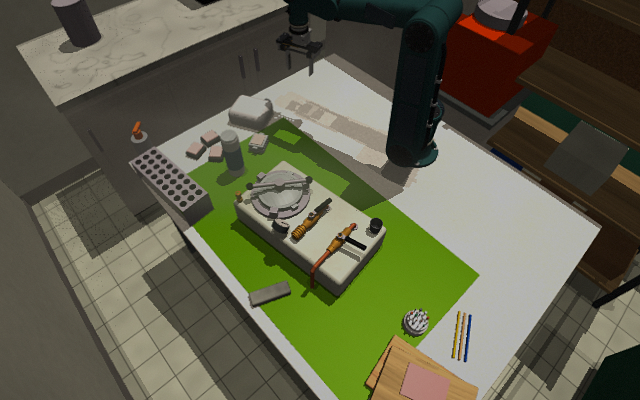

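View pics/side0.png

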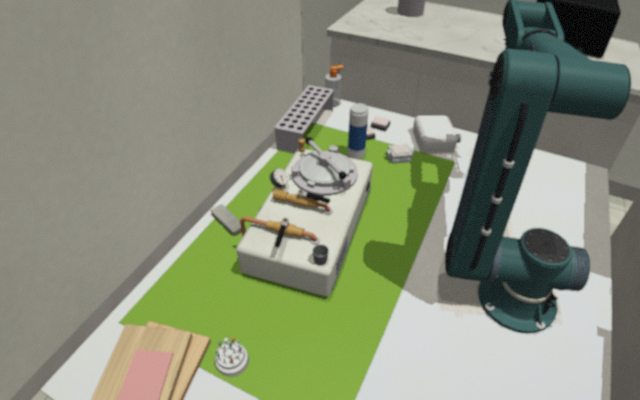

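Both pictures show the pot with the spray can beside it. The vent with its silencer is in the middle (scene ~312,218), at y 30. The feed with its copper pipe is at the left end (~345,240), at y 145. I'll enlarge this area.

Run:
```python
import cv2
a=cv2.imread("pics/scene0.png")[150:300,220:400]; cv2.imwrite("pics/sc.png",cv2.resize(a,None,fx=4,fy=4,interpolation=cv2.INTER_CUBIC))
a=cv2.imread("pics/side0.png")[130:295,225:385]; cv2.imwrite("pics/si.png",cv2.resize(a,None,fx=3.6,fy=3.6,interpolation=cv2.INTER_CUBIC))
```

```text
(no output)
```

View pics/sc.png

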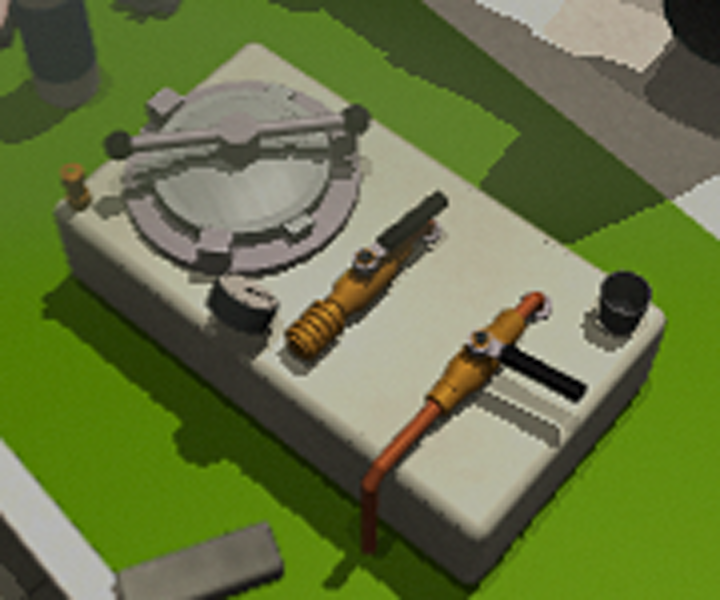

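View pics/si.png

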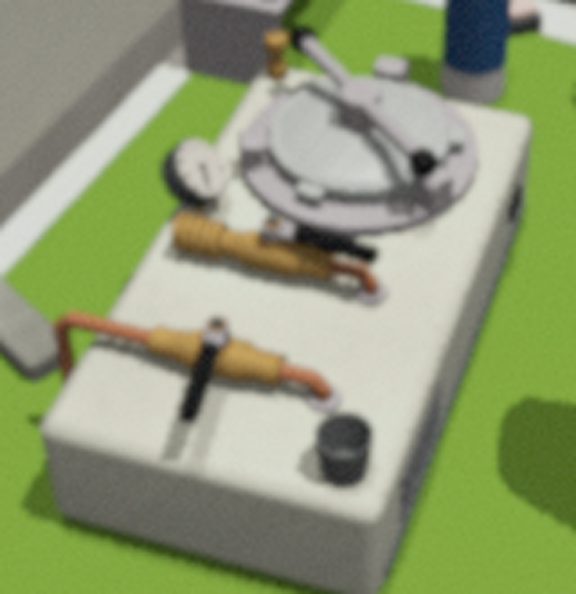

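The crops show these pixels (scene crop / side crop):
- **Lid balls:** (355,118) and (119,145) / (423,161) and (303,40)
- **Vent:** stem (367,258), tip (440,200) / stem (277,230), tip (372,254)
- **Feed:** stem (483,342), tip (580,388) / stem (215,330), tip (189,414)
- **Cup rim:** (625,287) / (344,435)

```bash
cat > h.py <<'E'
import numpy as np, cv2
from bench import *
def ray(m,u,v):
    K=m['camera_matrix'];d=np.array([m['k1'],0,0,0,0.])
    x,y=cv2.undistortPoints(np.array([[[u,v]]],float),K,d)[0,0]
    T=m['camera_from_world'];R=T[:3,:3]
    return -R.T@T[:3,3], R.T@np.array([x,-y,-1])
def plane(m,u,v,z):
    c,d=ray(m,u,v);return c+d*(z-c[2])/d[2]
E
python3 - <<'E'
from h import *
from scipy.optimize import least_squares
P={'ballF':((355,118),(423,161),.185),'ballB':((119,145),(303,40),.185),'vstem':((367,258),(277,230),.176),'vtip':((440,200),(372,254),.17),
'fstem':((483,342),(215,330),.176),'ftip':((580,388),(189,414),.17),'cup':((625,287),(344,435),.16)}
A=camera_model('scene');B=camera_model('side');W={}
for k,(a,b,z) in P.items():
    p=plane(A,220+a[0]/4-.4,150+a[1]/4-.4,z);q=plane(B,225+b[0]/3.6-.4,130+b[1]/3.6-.4,z)
    W[k]=(p+q)/2;print(k,p.round(4),q.round(4))
U={'lid':(0,-.125),'vstem':(.02,.03),'fstem':(.02,.145)}
W['lid']=(W['ballF']+W['ballB'])/2
def R(t):return np.array([[np.cos(t),-np.sin(t)],[np.sin(t),np.cos(t)]])
f=lambda s:np.concatenate([R(s[2])@U[k]+s[:2]-W[k][:2] for k in U])
s=least_squares(f,[.55,-.1,0]);print(s.x,s.fun.round(4))
for a,b in(('lid','ballF'),('vstem','vtip'),('fstem','ftip')):
    o=R(s.x[2])@U[a]+s.x[:2];d=R(-s.x[2])@(W[b][:2]-o);print(a,o.round(4),d.round(4),np.hypot(*d),np.degrees(np.arctan2(d[1],d[0])))
print('cup in unit',R(-s.x[2])@(W['cup'][:2]-s.x[:2]))
E
```

```text
ballF [ 0.548 -0.065  0.185] [ 0.55   -0.0637  0.185 ]
ballB [ 0.712 -0.173  0.185] [ 0.7107 -0.1688  0.185 ]
vstem [0.6301 0.0414 0.176 ] [0.6203 0.0501 0.176 ]
vtip [0.5452 0.036  0.17  ] [0.5468 0.0367 0.17  ]
fstem [0.6156 0.1567 0.176 ] [0.6103 0.1628 0.176 ]
ftip [0.5865 0.2315 0.17  ] [0.5902 0.2347 0.17  ]
cup [0.4889 0.1905 0.16  ] [0.4915 0.1974 0.16  ]
[0.611851   0.01096262 0.13755251] [-0.0011  0.0047  0.0023 -0.0023 -0.0012 -0.0024]
lid [ 0.629  -0.1129] [-0.0726  0.059 ] 0.09358611652121845 140.89263452460057
vstem [0.6275 0.0434] [-0.0817  0.0042] 0.08184274012103142 177.0743645575721
fstem [0.6118 0.1573] [-0.0128  0.0783] 0.07929636789526515 99.30180665306064
cup in unit [-0.09542676  0.19795263]
```

Run:
```python
from h import *
from scipy.optimize import least_squares
P={'ballF':((355,118),(423,161)),'ballB':((119,145),(303,40)),'vstem':((367,258),(277,230)),'vtip':((440,200),(372,254)),
'fstem':((483,342),(215,330)),'ftip':((580,388),(189,414))}
C=[camera_model('scene'),camera_model('side')]
def proj(m,p):
    q=m['camera_from_world'][:3,:3]@p+m['camera_from_world'][:3,3]
    x=np.array([q[0],-q[1]])/-q[2];x=x*(1+m['k1']*x@x);K=m['camera_matrix']
    return np.array([K[0,0]*x[0]+K[0,2],K[1,1]*x[1]+K[1,2]])
def pts(s):
    x,y,t,l,v,f,zs=s;c,n=np.cos,np.sin
    e=lambda ox,oy,r,a,z:np.array([x+c(t)*(ox+r*c(a))-n(t)*(oy+r*n(a)),y+n(t)*(ox+r*c(a))+c(t)*(oy+r*n(a)),z])
    L=np.radians(150)-l
    return {'ballF':e(0,-.125,.098,L,.185),'ballB':e(0,-.125,-.098,L,.185),'vstem':e(.02,.03,0,0,zs),'fstem':e(.02,.145,0,0,zs),
     'vtip':e(.02,.03,.085,np.pi/2+v,.17),'ftip':e(.02,.145,.085,np.pi/2+f,.17)}
def f(s):
    r=[];Q=pts(s)
    for k,(a,b) in P.items():
        r+=[proj(C[0],Q[k])-(220+a[0]/4-.4,150+a[1]/4-.4),proj(C[1],Q[k])-(225+b[0]/3.6-.4,130+b[1]/3.6-.4)]
    return np.concatenate(r)
s=least_squares(f,[.61,.01,.137,.16,1.5,.1,.176],loss='soft_l1');print(s.x.round(4));print(f(s.x).reshape(-1,4).round(1))
np.save('unit.npy',s.x[:3])
```

```text
[0.6134 0.0064 0.1369 0.1986 1.4622 0.1535 0.166 ]
[[ 0.2  0.4  0.3  0.2]
 [ 0.2  0.3 -0.  -0.6]
 [-0.3  1.1 -0.8 -0.7]
 [ 0.3 -0.1  0.9  0.2]
 [-0.6  0.4  1.1 -0.2]
 [ 0.1  1.1  0.5  0. ]]
```

servo_tool(
  targets=[
    [6, -3.1, -1.5, 3],
    [12, -6.3, -3, 6],
    [18, -9.4, -3, 9],
    [24, -12.6, -3, 13],
    [30, -15.7, -3, 13],
    [36, -18.9, -3, 13],
    [42, -22, -3, 13],
    [48, -25.2, -3, 13],
  ],
  claw=255,
)

```text
time: 1.1
tool_pos: [0.526, -0.1388, 0.249]
ee_rot: [3.142, 0.001, 0.139]
wrist_force: [0.7, -1.1, 1.0]
width: 0.0174
finger_force: 0.0
```

servo_tool(
  targets=[
    [0, 0, 0, 0],
    [0, 0, 0, 0],
  ],
)

```text
time: 1.35
tool_pos: [0.5248, -0.1406, 0.2489]
ee_rot: [3.142, 0.002, 0.139]
wrist_force: [-0.4, -0.9, -0.0]
width: 0.0007
finger_force: 0.0
```

```bash
cat >> h.py <<'E'
u=np.load('unit.npy')
def pose():
    o=get_obs();d=o['tool_pos'][:2]-u[:2];c,s=np.cos(u[2]),np.sin(u[2])
    print('t',o['time'],'unit mm',(1e3*np.array([c*d[0]+s*d[1],-s*d[0]+c*d[1],o['tool_pos'][2]])).round(1),'rpy',o['ee_rot'].round(3),'F',o['wrist_force'].round(1),'w',o['width'])
E
python3 -c "
from h import *
pose();cv2.imwrite('pics/w1.png',snapshot('wrist'))"
```

```text
t 1.35 unit mm [-107.9 -133.5  248.9] rpy [3.142e+00 2.000e-03 1.390e-01] F [-0.4 -0.9 -0. ] w 0.0007054479580973545
```

View pics/w1.png

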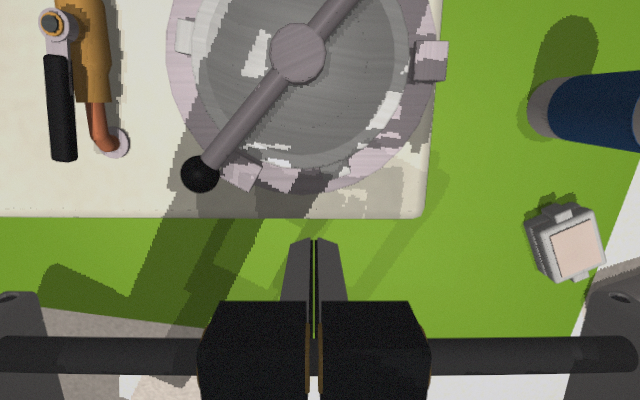

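The wrist view shows the hub at (298,53), the front ball at (200,174), the vent stem at (55,23) and its lever end at (63,160). The fingers point up at the front edge. I'll check the unit fit with these pixels.

Run:
```python
from h import *
m=camera_model('wrist');c,s=np.cos(u[2]),np.sin(u[2])
for n,a,b,z in(('hub',298,53,.2),('ball',200,174,.185),('rod',250,113,.185),('vstem',55,23,.178),('vtip',63,160,.17),('cornerFR',420,215,.115)):
    p=plane(m,a,b,z);d=p[:2]-u[:2];print(n,(1e3*np.array([c*d[0]+s*d[1],-s*d[0]+c*d[1]])).round(1))
```

```text
hub [  -2.2 -125.8]
ball [-74.6 -60.1]
rod [-35.6 -94.8]
vstem [18.7 24.5]
vtip [-67.7  40.7]
cornerFR [-125.6 -229.5]
```

servo_tool(
  targets=[
    [3.5, -3, 0, 0],
    [3.5, -3, 3, 0],
    [3.5, -3, 6.5, 0],
    [3.5, -3, 6.5, 0],
  ],
)

```text
time: 1.9
tool_pos: [0.553, -0.1071, 0.1811]
ee_rot: [-3.139, 0.007, 0.136]
wrist_force: [-0.2, -0.4, 0.6]
width: 0.0006
finger_force: 0.0
```

```bash
python3 -c "
from h import *
pose()
# finger centre arc about lid axis: contact r 70, finger half ~12 + rod 7
for a in range(138,85,-6):
    A=np.radians(a);off=19;p=70*np.array([np.cos(A),np.sin(A)])+off*np.array([-np.sin(A),np.cos(A)])+[0,-125];print(a,p.round(1))
"
```

```text
t 1.9 unit mm [ -75.4 -104.1  181.1] rpy [-3.139  0.007  0.136] F [-0.2 -0.4  0.6] w 0.0005733923658155157
138 [-64.7 -92.3]
132 [-61.  -85.7]
126 [-56.5 -79.5]
120 [-51.5 -73.9]
114 [-45.8 -68.8]
108 [-39.7 -64.3]
102 [-33.1 -60.5]
96 [-26.2 -57.4]
90 [-19. -55.]
```

servo_tool(
  targets=[
    [1, -1.2, -0.2, 0],
    [1.9, -2.4, -0.2, 0],
    [2.4, -3, -0.2, 0],
    [3, -3.5, -0.2, 0],
    [3.5, -4, -0.2, 0],
    [4.2, -4.3, -0.2, 0],
    [4.9, -4.6, -0.2, 0],
    [5.6, -4.9, -0.2, 0],
  ],
)

```text
time: 2.9
tool_pos: [0.603, -0.0533, 0.1884]
ee_rot: [3.135, 0.004, 0.135]
wrist_force: [-6.0, -7.1, -0.0]
width: -0.0001
finger_force: 4.0
```

servo_tool(
  targets=[
    [0.3, 0, 0, 0],
    [0.6, 0, 0, 0],
  ],
)

```text
time: 3.15
tool_pos: [0.6055, -0.0522, 0.1883]
ee_rot: [3.137, 0.013, 0.135]
wrist_force: [-18.3, -7.5, 4.1]
width: 0.0003
finger_force: 9.7
```

```bash
python3 -c "
from h import *
pose()"
```

```text
t 3.15 unit mm [-15.9 -56.9 188.3] rpy [3.137 0.013 0.135] F [-18.3  -7.5   4.1] w 0.0003293985361964006
```

servo_tool(
  targets=[
    [0.2, 0, 0, 0],
    [0.4, 0, 0, 0],
    [0.4, 0, 0, 0],
  ],
)

```text
time: 3.52
tool_pos: [0.6058, -0.0521, 0.1883]
ee_rot: [3.137, 0.021, 0.134]
wrist_force: [-24.2, -8.7, 6.8]
width: 0.0006
finger_force: 12.7
```

```bash
python3 -c "
from h import *
pose();cv2.imwrite('pics/w2.png',snapshot('wrist'))"
```

```text
t 3.525 unit mm [-15.5 -56.9 188.3] rpy [3.137 0.021 0.134] F [-24.2  -8.7   6.8] w 0.0006325600830182131
```

View pics/w2.png

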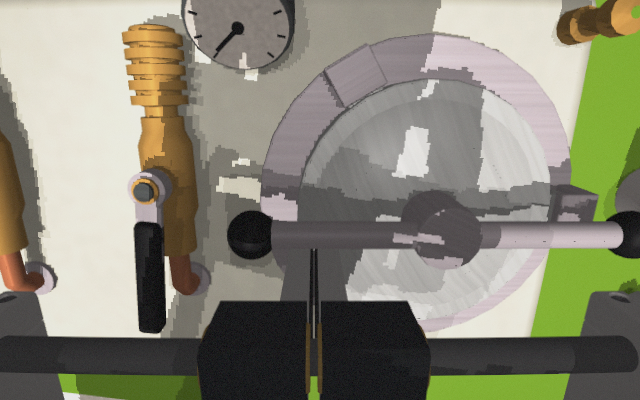

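The bar lies level from (249,235) to (632,235), along unit y, and the force is rising against the stop, so the lid is locked. Next is the vent.

servo_tool(
  targets=[
    [-2, 0, 0, 0],
    [-3.6, -1, 0, 0],
    [-3.6, -3.5, 0, 0],
    [-3.6, -5.3, 0, 0],
    [-3.6, -5.3, 1.1, 0],
    [-3.6, -5.3, 1.1, 0],
  ],
)

```text
time: 4.32
tool_pos: [0.5708, -0.001, 0.1742]
ee_rot: [3.142, 0.002, 0.139]
wrist_force: [-0.9, -0.2, -0.4]
width: 0.0001
finger_force: 0.0
```

```bash
python3 -c "
from h import *
pose()"
```

```text
t 4.325 unit mm [-43.2  -1.5 174.2] rpy [3.142e+00 2.000e-03 1.390e-01] F [-0.9 -0.2 -0.4] w 0.0001257611506126338
```

servo_tool(
  targets=[
    [0, -1.8, -0.3, 0],
    [-0.2, -3.3, -0.3, 0],
    [0.1, -5, -0.3, 0],
    [0.8, -6.5, -0.3, 0],
    [2, -7.8, -0.3, 0],
    [3.3, -8.8, -0.3, 0],
    [4.4, -9.2, -0.3, 0],
    [5, -9.3, -0.3, 0],
  ],
)

```text
time: 5.32
tool_pos: [0.6045, 0.0972, 0.1782]
ee_rot: [3.139, 0.01, 0.138]
wrist_force: [-16.9, -7.1, 6.1]
width: 0.0003
finger_force: 8.3
```

servo_tool(
  targets=[
    [0.3, 0, 0, 0],
    [0.6, 0, 0, 0],
    [0.6, 0, 0, 0],
  ],
)

```text
time: 5.7
tool_pos: [0.6048, 0.0973, 0.1783]
ee_rot: [3.139, 0.023, 0.138]
wrist_force: [-23.6, -5.9, 9.0]
width: 0.0007
finger_force: 12.0
```

```bash
python3 -c "
from h import *
pose()"
```

```text
t 5.7 unit mm [  3.9  91.2 178.3] rpy [3.139 0.023 0.138] F [-23.6  -5.9   9. ] w 0.0007373572710346458
```

servo_tool(
  targets=[
    [-2, 0, 0, 0],
    [-2, 0, -3, 0],
    [-2, 0, -6, 0],
    [0, -4, -6, 0],
    [1.5, -8, -6, 0],
    [3.2, -11.7, -6, 0],
    [3.2, -11.7, -6, 0],
  ],
)

```text
time: 6.58
tool_pos: [0.6291, 0.223, 0.2378]
ee_rot: [-3.14, 0.0, 0.143]
wrist_force: [-0.8, -1.4, -0.4]
width: 0.0005
finger_force: 0.0
```

```bash
python3 -c "
from h import *
pose();a=snapshot('scene')[150:300,220:400];cv2.imwrite('pics/w3.png',np.hstack([snapshot('wrist')[:,:450],cv2.resize(a,(340,400))]))"
```

```text
t 6.575 unit mm [ 45.1 212.4 237.8] rpy [-3.14   0.     0.143] F [-0.8 -1.4 -0.4] w 0.0005463142485137624
```

View pics/w3.png

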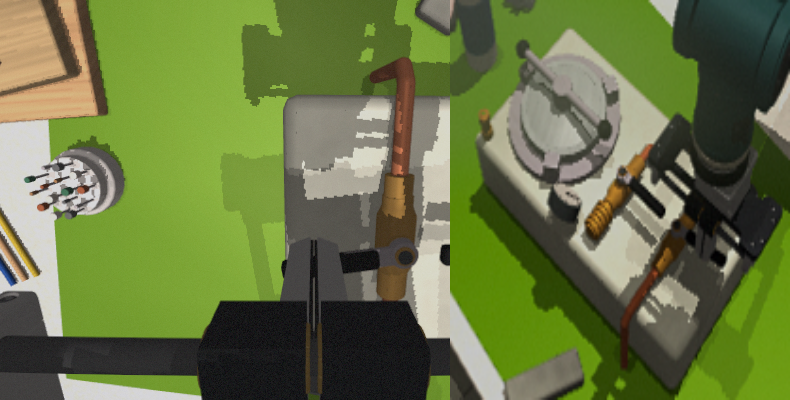

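The wrist view has the feed stem at (405,257) and its lever still pointing left, with the fingers behind it. In the scene view the vent lever now lies across its pipe. I'll descend and open the feed.

servo_tool(
  targets=[
    [0, 0, 3, 0],
    [0, 0, 6, 0],
    [0, 0, 6, 0],
  ],
)

```text
time: 7.05
tool_pos: [0.6276, 0.2177, 0.1754]
ee_rot: [3.141, 0.006, 0.137]
wrist_force: [0.5, 0.3, 0.4]
width: 0.0007
finger_force: 0.0
```

servo_tool(
  targets=[
    [-1.9, 0.2, 0, 0],
    [-3.1, 0.2, 0, 0],
    [-4.6, 0.5, 0, 0],
    [-6, 1.1, 0, 0],
    [-7.3, 2.2, 0, 0],
    [-8.3, 3.6, 0, 0],
    [-8.7, 4.7, 0, 0],
    [-8.7, 5.2, 0, 0],
  ],
)

```text
time: 8.05
tool_pos: [0.5524, 0.1602, 0.1843]
ee_rot: [-3.13, -0.012, 0.14]
wrist_force: [0.5, 16.1, 6.4]
width: 0.0006
finger_force: 7.7
```

```bash
python3 -c "
from h import *
pose()"
```

```text
t 8.05 unit mm [-39.4 160.7 184.3] rpy [-3.13  -0.012  0.14 ] F [ 0.5 16.1  6.4] w 0.0005968213373333026
```

servo_tool(
  targets=[
    [0, 0.3, 0.4, 0],
    [0, 0.5, 0.4, 0],
    [0, 0.7, 0.4, 0],
    [0, 0.7, 0.4, 0],
  ],
)

```text
time: 8.55
tool_pos: [0.5526, 0.1599, 0.184]
ee_rot: [-3.119, -0.015, 0.145]
wrist_force: [-4.3, 23.5, 17.3]
width: 0.0004
finger_force: 14.1
```

servo_tool(
  targets=[
    [0, -1, 0, 0],
    [0, -2.5, 0, 0],
    [0, -2.5, -4, 0],
    [0, -2.5, -9, 0],
    [-4, -2.5, -14, 0],
    [-9, -2.5, -14, 0],
    [-9, -2.5, -14, 0],
  ],
)

```text
time: 9.43
tool_pos: [0.4564, 0.1608, 0.3167]
ee_rot: [-3.141, -0.003, 0.139]
wrist_force: [0.8, 0.5, 0.0]
width: 0.0001
finger_force: 0.0
```

```bash
python3 -c "
from h import *
pose();cv2.imwrite('pics/w4.png',snapshot('wrist'))
a=snapshot('side')[130:295,225:385];cv2.imwrite('pics/s4.png',cv2.resize(a,None,fx=3.6,fy=3.6,interpolation=2))"
```

```text
t 9.425 unit mm [-134.4  174.4  316.7] rpy [-3.141e+00 -3.000e-03  1.390e-01] F [0.8 0.5 0. ] w 0.00010869964907602304
```

View pics/w4.png

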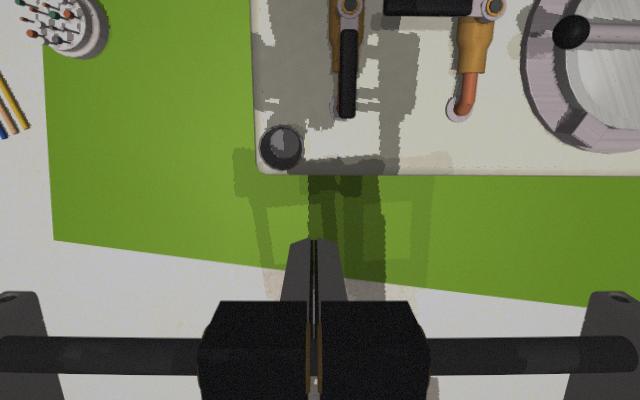

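View pics/s4.png

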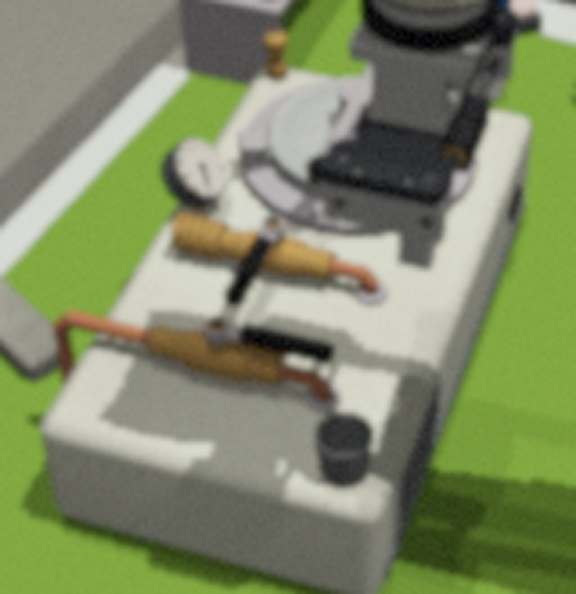

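The wrist view shows the feed lever along its pipe, (350,5) to (346,118). The vent lever lies across its pipe, (495,8) to (385,3), the lid bar is level at y≈32, and the cup at (281,148) is in place. The arm is clear, so I'm handing in.

```bash
python3 -c "
from bench import *
print(close_job())"
```

```text
the job is handed in; nothing more can be done
None
```

The lid is locked, the vent lever is shut and the air supply lever is open, done in that order; the final pictures agree, no bystander was seen to move, and the job is handed in (no verdict was returned).

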